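# Fifth jar into the full spice rack

## Task

Put the spice jar that stands on the worktop into the middle of the row in the spice rack, with two jars on either side of it: part the row there, pushing the stiff bookend back, to make room, set the jar down in the gap, then slide the bookend up again until the five upright jars are held snugly against the end panel and none can rattle. Go gently, because the jars are glass: do not ram them or jam the row, and leave the other things on the worktop alone.

Things in the scene. Friction and masses are not known exactly. Their poses are not given: they have to be found in the camera images.
- rack: wooden spice rack, fixed to the worktop by rubber feet; 280 mm long (its y), 74 mm wide (x). Origin: centre of its underside; z up. The jars stand in one row along y on its floor, 12 mm above the origin. A 6 mm steel rod runs along each side of the row at x = +-28.5 mm, z = 44 mm (51 mm clear between them); above 56 mm the row is open at both sides.
- rack_end (a point): middle of the inner face of the solid end panel, at rack x 0, y +128 mm, z 53 mm: the row is pushed up against it. The panel's top is at z = 122 mm. The other end of the rack (-y) has only a low panel, inner face at y = -128 mm, outer face at -140 mm, top at z = 56 mm.
- bookend (a joint): sliding bookend on the rods at the -y end of the row: upright plate 12 mm thick, 48 mm wide, top at rack z 122 mm. Value in m: its inner face is at rack y = -52 mm - value, its outer face 12 mm beyond; rigid stop at 0.050. Room for jars is 180 mm + value: four jars take 178 mm, five 223 mm; with five snug it reads about 0.042, 1 mm or so either way.
- bookend_face (a point): point in the middle of the bookend's inner face, rack z 56 mm. The bookend slides stiffly (about 3 N of friction, plus that of the jars it pushes), stays where it is left and can so keep up to about 3 N of squeeze on the row. Once the five jars touch, the push rises by some 5 N per mm. It can be pushed from outside above the low panel, or taken across its 48 mm width from above.
- row_jar1: screw-cap glass spice jar standing in the row, round, 44 to 45 mm across (widest at the cap, which is the top 20 mm), 105 mm tall, about 0.11 kg; origin: centre of its underside, z up. The four stand in any order, about 1 mm apart. Pinched high and dragged it swings in the fingers and its foot wedges on the floor; held some 75 mm above its foot and eased 2 mm off the floor it stays upright.
- row_jar2: screw-cap glass spice jar standing in the row, round, 44 to 45 mm across (widest at the cap, which is the top 20 mm), 105 mm tall, about 0.11 kg; origin: centre of its underside, z up. The four stand in any order, about 1 mm apart. Pinched high and dragged it swings in the fingers and its foot wedges on the floor; held some 75 mm above its foot and eased 2 mm off the floor it stays upright.
- row_jar3: screw-cap glass spice jar standing in the row, round, 44 to 45 mm across (widest at the cap, which is the top 20 mm), 105 mm tall, about 0.11 kg; origin: centre of its underside, z up. The four stand in any order, about 1 mm apart. Pinched high and dragged it swings in the fingers and its foot wedges on the floor; held some 75 mm above its foot and eased 2 mm off the floor it stays upright.
- row_jar4: screw-cap glass spice jar standing in the row, round, 44 to 45 mm across (widest at the cap, which is the top 20 mm), 105 mm tall, about 0.11 kg; origin: centre of its underside, z up. The four stand in any order, about 1 mm apart. Pinched high and dragged it swings in the fingers and its foot wedges on the floor; held some 75 mm above its foot and eased 2 mm off the floor it stays upright.
- stray_jar: the fifth spice jar, of the same make: round, 45 mm across (widest at the cap, the top 20 mm), 105 mm tall, about 0.11 kg, black cap; stands by itself on the worktop beyond the +y end of the rack. Origin: centre of its underside, z up.
- pepper_mill: turned dark wooden pepper mill, 58 mm across, 170 mm tall; bystander, loose; origin: centre of its underside
- salt: glass salt shaker, 44 mm across, 90 mm tall; bystander, loose; origin: centre of its underside
- mug_white: white dotted mug, 82x114 mm, 91 mm tall; bystander, loose; origin: centre of its underside
- tumbler: clear glass tumbler, 81 mm across, 93 mm tall; bystander, loose; origin: centre of its underside
- tomato: tomato, 69 mm across; bystander, loose; origin: centre of its underside

How it is judged:
On the way, in this order (a step that is already met when the one before it is completed fails the run):
1. the row is parted: the bookend is pushed back far enough for a fifth jar (value of joint bookend above 0.044 m), for 0.2 s.
2. the fifth jar stands on the floor of the rack in the middle of the row (x of stray_jar in the frame of rack between -0.006 and 0.006 m and z of stray_jar in the frame of rack between 0.008 and 0.016 m and angle between stray_jar's own z axis and vertical below 0.08 rad and y of stray_jar in the frame of rack between 0.005 and 0.0225 m), for 0.2 s.
3. the bookend is slid up to the five jars (value of joint bookend below 0.0452 m), for 0.2 s.
At the end, for the whole second after the job is handed in: All five jars stand upright (0.08 rad) on the rack floor within 6 mm of its middle line, the fifth with two on either side (12 to 19 mm towards +y from the rack's centre); the bookend is slid up and clamps the row lightly (0.8 N or more between the fifth jar and a neighbour); all at rest (x of stray_jar in the frame of rack between -0.006 and 0.006 m and z of stray_jar in the frame of rack between 0.008 and 0.016 m and angle between each of stray_jar, row_jar1, row_jar2, row_jar3, row_jar4's own z axis and vertical below 0.08 rad and y of stray_jar in the frame of rack between 0.012 and 0.019 m and x of row_jar1 in the frame of rack between -0.006 and 0.006 m and z of row_jar1 in the frame of rack between 0.008 and 0.016 m and x of row_jar2 in the frame of rack between -0.006 and 0.006 m and z of row_jar2 in the frame of rack between 0.008 and 0.016 m and x of row_jar3 in the frame of rack between -0.006 and 0.006 m and z of row_jar3 in the frame of rack between 0.008 and 0.016 m and x of row_jar4 in the frame of rack between -0.006 and 0.006 m and z of row_jar4 in the frame of rack between 0.008 and 0.016 m and value of joint bookend below 0.0452 m and (contact force between stray_jar and row_jar1 above 0.8 N or contact force between stray_jar and row_jar2 above 0.8 N or contact force between stray_jar and row_jar3 above 0.8 N or contact force between stray_jar and row_jar4 above 0.8 N) and linear speed of each of row_jar1, row_jar2, row_jar3, row_jar4, stray_jar below 0.02 m/s); the robot touches nothing.
It fails at once if two jars are pressed together with more than 15 N (row jammed, or a jar rammed against its neighbour) (contact force between any of row_jar2, row_jar3, row_jar4, stray_jar and row_jar1 above 15 N or contact force between any of row_jar3, row_jar4, stray_jar and row_jar2 above 15 N or contact force between any of row_jar4, stray_jar and row_jar3 above 15 N or contact force between stray_jar and row_jar4 above 15 N).
It fails at once if a jar is pressed on the rack with more than 60 N (contact force between rack and row_jar1 above 60 N or contact force between rack and row_jar2 above 60 N or contact force between rack and row_jar3 above 60 N or contact force between rack and row_jar4 above 60 N or contact force between rack and stray_jar above 60 N).
It fails at once if a jar is tipped over (more than 0.5 rad) (angle between any of row_jar1, row_jar2, row_jar3, row_jar4, stray_jar's own z axis and vertical above 0.5 rad).
It fails at once if a bystander is moved by more than 15 mm (distance of any of pepper_mill, salt, mug_white, tumbler, tomato from where it was at the start of the episode above 0.015 m).
It also fails if it takes over 70 s, if anything falls off the work surface, if the arm or the gripper's body presses on something with over 40 N, if the wrist force passes 120 N, or if a joint passes its speed limit or range.

## Robot

A 6-joint arm with a two-finger parallel gripper is mounted at the origin on a cart in front of the work surface, level with it; the furniture and walls round the work are solid. World frame = base frame: x ahead of the robot, y to its left, z up, the work surface at z = 0. Lengths are in m, angles in rad, forces in N, time in s.
With the tool pointing down it reaches from about 0.35 to 0.975 m from the base axis. Payload 4.9 kg.
Tool frame: the origin (TCP) lies on the centre line of the jaws, within the pads' length; the fingertips stand manip.tip_reach ahead of it and the grasp point (between the pads) is the TCP (manip.tip_reach is the distance from the TCP to the fingertips, in m); z points along the fingers, y is the line along which they close (so a half turn about z gives the same grasp; the last joint's range is limited). The gripper opens to 85 mm and grips with 20 to 120 N. Pads are 22 mm wide; open, the fingers measure 114 mm over their backs; the gripper's body (76 mm by 85 mm) begins 54 mm behind the grasp point. The pads swing forward as they close: fully open they stand 13 mm farther back than shut.
Start: joints at [1.184, 0.053, 1.613, -0, 1.476, -0.119], TCP at [0.165, 0.603, 0.25] pointing down, gripper open.
Joint ranges: [-3.01, 3.01], [-1.01, 2.22], [0.06, 2.58], [-1.02, 4.17], [0.09, 2.62], [-3.14, 3.14]. Speed limits (rad/s): [2.57, 2.57, 3.14, 3.14, 3.14, 3.14].

## Interface

Orientations are given as a unit quaternion [w, x, y, z].
In Python, from plant import manip gives the robot as it stands. The module is installed in compiled form; this text tells all that it offers.
- The arm moves only by the tool move_arm, never from a script. Its argument "rows" is a list of rows, each a list of 7 numbers: the shift along the tool's x, y, z in cm, then the turn, a rotation vector about the tool's x, y, z in degrees, then the opening, from -1 (shut) to 1 (fully open). In form: [[tx, ty, tz, ax, ay, az, jaw], ...]. A call has 1 to 20 rows; each row shifts and turns the commanded pose from where the row before left it, along the tool's axes as they then stand; what a row does not reach is not made up. A row lasts 1/12 s, in which the tool goes at most 41.7 mm and 7.16 degrees, less where a joint would pass 70% of its speed; a pose out of reach is approached as far as the arm can. A call is refused whole if a number of a shift passes 4.17 or a number of a turn 7.16, either way. A call with a gripper value outside its range is refused whole. The fingers move at their own pace and stop on an object; the grip force is fixed at half the most. Time passes only in rows, so rows that do not move let the fingers close. It gives the time, the measured TCP pose, the force, the opening and the grip force at its end, in the units of the state.
- manip.state(): the state, without advancing time (a new reading comes with each control period).
- manip.grab_frame(name): name is "scene" or "top" or "wrist"; returns a dict with "img" (420x560x3 uint8, blue, green, red), "mtx" (3x3 intrinsics, pixels), "R" (3x3) and "t" (3): a world point X has camera coordinates R X + t. Camera axes: x right, y down, z forward; pixel columns grow to the right and rows downward; lengths in m; the calibration is good to about 2 mm. A picture is of the moment at which its call begins. There is no depth.
- manip.job_done(): hands the job in; it is judged then, once.
The state is a dict: "time": time; "joint_pos": joint angles; "joint_vel": joint speeds; "joint_efforts": joint torques, N m; "tool_pos": TCP position; "tool_rot": TCP orientation; "contact_force": force on the tool from outside, world axes, zero at the start; "ft_torque": the same for the moment, N m; "gripper_width": opening from 0.0 (shut) to 1.0 (fully open); "grasp_force": force on a finger pad.
Only numpy, scipy, OpenCV 4.12 (cv2) and the standard library are available. Lean on these libraries where they do the work, as an engineer would, in place of code of your own. Each camera call takes 0.05 s, during which the arm holds its last target. There are 200 camera calls.

## Working session

There is one attempt and no reset: what is moved stays moved. The work goes in short steps, Python scripts to look and compute and a tool call to move; the robot and the scene stay as the last step left them, time stands still between calls to the robot, and variables do not carry over. Pictures are saved under pics/ and viewed, at most 10 in all, crops included, and the job is handed in when it is done.

Besides the shell and the picture viewer there is one more tool, called as name([rows], argument=value, ...), one row to a line, values as JSON. move_arm: Moves the arm, as the interface text tells. Its arguments: {"type":"object","properties":{"rows":{"type":"array","items":{"type":"array","items":{"type":"number"}}}},"required":["rows"]}

```bash
mkdir -p pics; python3 - <<'E'
from plant import manip
import cv2,pickle
s=manip.state();print(s, manip.tip_reach)
for n in("top","scene"):
    f=manip.grab_frame(n);cv2.imwrite(f"pics/{n}0.png",f["img"]);pickle.dump(f,open(n+"0.pkl","wb"));print(n,f["mtx"].tolist(),f["R"].tolist(),f["t"].tolist())
E
```

```text
{'time': 0.0, 'joint_pos': array([ 1.18402969e+00,  5.33224429e-02,  1.61431876e+00,  6.02405863e-06,
        1.47599274e+00, -1.18967447e-01]), 'joint_vel': array([-0.00014927,  0.00094071,  0.00083795,  0.00235587, -0.00054915,
       -0.00014151]), 'joint_efforts': array([ 2.06234348e-03, -3.93664062e+01, -3.70186579e+01,  6.02891100e-05,
        6.72527152e-03, -1.26385405e-05]), 'tool_pos': array([0.16513437, 0.60217529, 0.24906952]), 'tool_rot': array([-2.58248129e-04,  1.33500055e-01,  9.91048280e-01, -9.87435281e-04]), 'contact_force': array([ 0.15122513,  1.00929124, -0.12650967]), 'ft_torque': array([-0.00581396,  0.0084121 , -0.04934324]), 'grasp_force': 0.0, 'gripper_width': 0.9967880357653292} 0.019
top [[399.9157191919638, 0.0, 275.1732561496761], [0.0, 399.9157191919638, 205.187652992247], [0.0, 0.0, 1.0]] [[0.00566059139354779, -0.9999808019800526, 0.002520590487508413], [-0.987753861289089, -0.00598435958806764, -0.1559054102615286], [0.15591750130620408, -0.0016072061632310397, -0.9877687733851372]] [0.10325472859153854, 0.5443684485076564, 1.2836259487173174]
scene [[399.9382397914524, 0.0, 274.8796187427989], [0.0, 399.9382397914524, 205.74826736234434], [0.0, 0.0, 1.0]] [[0.6758941821165341, -0.7369751653852463, -0.00588729024344356], [-0.5792816604707618, -0.5262980118001387, -0.622449323734437], [0.45563122415310675, 0.42412027584237244, -0.7826379617652925]] [-0.24536538595373494, 0.40602666224579753, 0.88561271335414]
```

View pics/top0.png

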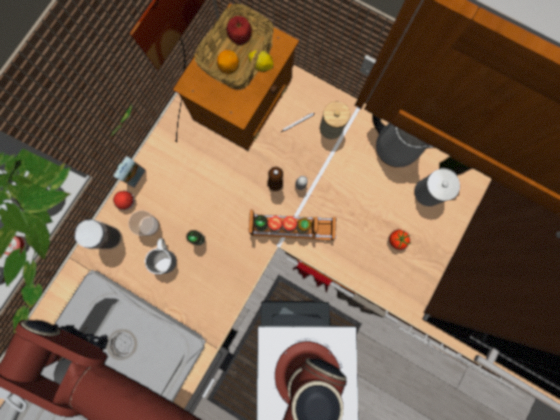

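View pics/scene0.png

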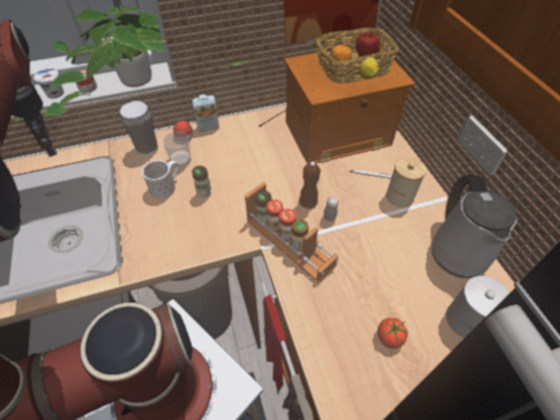

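The top view shows the rack from (250,222), the solid +y end, to (335,230). The bookend is at about (315,228), the stray jar at (195,237), the mill at (275,180) and the salt at (301,183). I'll zoom in on both views.

```bash
python3 - <<'E'
import cv2,numpy as np
a=cv2.imread("pics/top0.png")[195:255,180:345]; b=cv2.imread("pics/scene0.png")[155:280,185:345]
A=cv2.resize(a,None,fx=4.8,fy=4.8,interpolation=cv2.INTER_CUBIC)
cv2.imwrite("pics/cA.png",A)
B=cv2.resize(b,None,fx=4.7,fy=4.7,interpolation=cv2.INTER_CUBIC);cv2.imwrite("pics/cB.png",B)
E
```

```text
(no output)
```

View pics/cA.png

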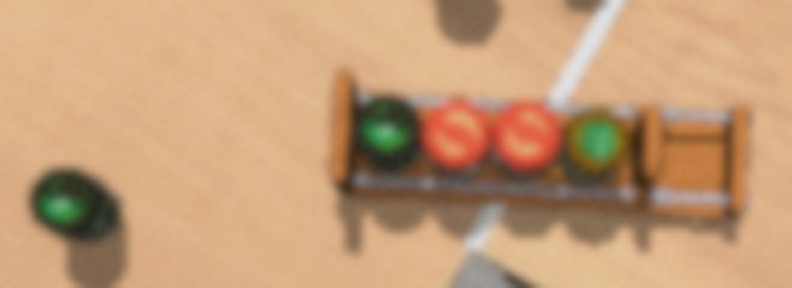

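View pics/cB.png

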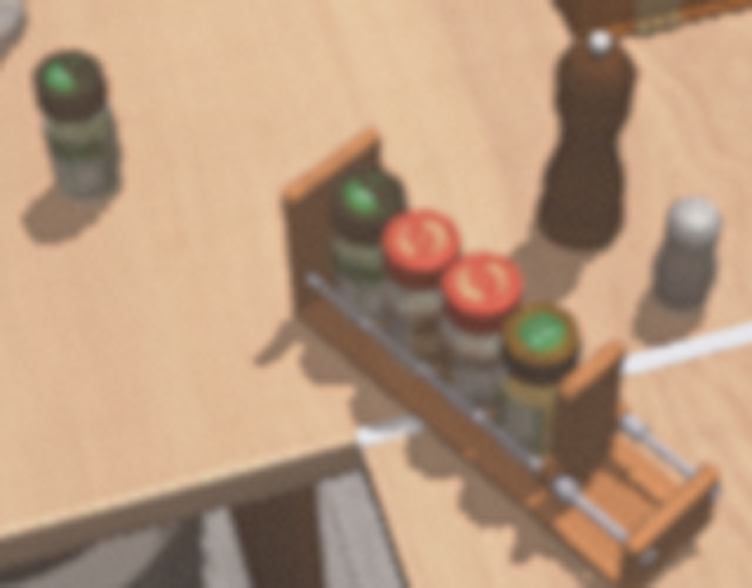

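The crops show the rack with its solid end at left, then caps green, red, red, green towards the bookend. Fitting the rack pose and stray jar from these pixels in both views.

```bash
cat > h.py <<'E'
import pickle,numpy as np,cv2
from scipy.optimize import least_squares
def proj(f,X):
    c=np.atleast_2d(X)@np.array(f["R"]).T+f["t"]; p=c@np.array(f["mtx"]).T; return p[:,:2]/p[:,2:]
def rackw(p,X):
    c,s=np.cos(p[2]),np.sin(p[2]); X=np.atleast_2d(X); return np.c_[p[0]+c*X[:,0]-s*X[:,1],p[1]+s*X[:,0]+c*X[:,1],X[:,2]]
E
python3 - <<'E'
from h import *
T=pickle.load(open("top0.pkl","rb"));S=pickle.load(open("scene0.pkl","rb"))
A=lambda u,v:((u+.5)/4.8-.5+180,(v+.5)/4.8-.5+195)
B=lambda u,v:((u+.5)/4.7-.5+185,(v+.5)/4.7-.5+155)
jy=[.1053-.0453*i for i in range(4)]
caps=[[0,y,.117] for y in jy]
tp=[([0,.134,.122],A(343,130)),([0,-.134,.056],A(740,159)),([0,-.058,.122],A(650,144))]+list(zip(caps,[A(387,131),A(455,133),A(527,136),A(598,141)]))
sp=[([.037,.134,.122],B(377,133)),([-.037,.134,.122],B(288,190)),([.037,-.134,.056],B(713,472)),([-.037,-.134,.056],B(632,548))]+list(zip(caps,[B(366,198),B(420,238),B(482,284),B(542,330)]))
def res(p):
    r=[]
    for f,L in((T,tp),(S,sp)):
        X=rackw(p,[a for a,_ in L]); r.append(proj(f,X)-[b for _,b in L])
    return np.vstack(r)
q=least_squares(lambda p:res(p).ravel(),[.4,.0,0],loss="soft_l1");print(q.x,np.degrees(q.x[2]));print(res(q.x).round(1).tolist())
st=least_squares(lambda p:np.r_[proj(T,[*p,.105])[0]-A(66,201),proj(S,[*p,.105])[0]-B(69,78),proj(S,[*p,.0])[0]-B(88,187)],[.4,.2]);print(st.x,st.fun)
R=q.x
for n,t,s_,z in(("mill",(275,172),None,.17),("salt",(301,182),None,.09)):
    o=least_squares(lambda p:proj(T,[*p,z])[0]-t,[.5,.1]).x;print(n,o)
E
```

```text
[ 0.47543389  0.0470153  -0.04805543] -2.7533734536288086
[[0.0, -0.9], [0.7, -0.1], [-2.0, -0.5], [0.2, -0.4], [0.6, -0.1], [0.1, 0.1], [-0.1, -0.2], [0.1, -0.6], [-0.9, 1.8], [1.0, -1.1], [-0.7, 0.6], [-0.0, -0.4], [0.3, 0.4], [-0.6, 0.3], [-0.6, 0.6]]
[0.4329559  0.36121687] [-0.0477049   0.20011848 -0.50589116 -0.19721101  0.7107243   0.06765442]
mill [0.6255485  0.10775181]
salt [0.61250325 0.02362817]
```

move_arm([
  [0,0,-0.6,0,0,7,1],
  [0,0,-0.6,0,0,7,1],
  [0,0,-0.6,0,0,7,1],
  [0,0,-0.6,0,0,7,1],
  [0,0,-0.6,0,0,7,1],
  [0,0,-0.6,0,0,7,1],
  [0,0,-0.6,0,0,7,1],
  [0,0,-0.6,0,0,7,1],
  [0,0,-0.6,0,0,7,1],
  [0,0,-0.6,0,0,7,1],
  [0,0,-0.6,0,0,7,1],
  [0,0,0,0,0,0.4,1],
])

```text
time: 1.1
tool_pos: [0.1655, 0.603, 0.3173]
tool_rot: [-0.0, 0.725, 0.689, 0.001]
contact_force: [0.2, 0.5, 0.5]
gripper_width: 1.001
grasp_force: 0.0
```

move_arm([
  [-3.3,2.1,-0.2,0,0,0,1],
  [-3.3,2.1,-0.2,0,0,0,1],
  [-3.3,2.1,-0.2,0,0,0,1],
  [-3.3,2.1,-0.2,0,0,0,1],
  [-3.3,2.1,-0.2,0,0,0,1],
  [-3.3,2.1,-0.2,0,0,0,1],
  [-3.3,2.1,-0.2,0,0,0,1],
  [-3.3,2.1,-0.2,0,0,0,1],
  [-3.3,2.1,-0.2,0,0,0,1],
  [-3.3,2.1,-0.2,0,0,0,1],
  [-3.3,2.1,-0.2,0,0,0,1],
  [-3.3,2.1,-0.2,0,0,0,1],
  [-3.3,2.1,-0.2,0,0,0,1],
  [-3.3,2.1,-0.2,0,0,0,1],
  [-3.3,2.1,-0.2,0,0,0,1],
  [-3.3,2.1,-0.2,0,0,0,1],
  [0,0,0,0,0,0,1],
  [0,0,0,0,0,0,1],
])

```text
time: 2.6
tool_pos: [0.4761, 0.0575, 0.3474]
tool_rot: [-0.001, 0.724, 0.689, -0.001]
contact_force: [0.1, 0.5, 1.1]
gripper_width: 1.0
grasp_force: 0.0
```

```bash
python3 - <<'E'
from plant import manip
import cv2,pickle
f=manip.grab_frame("wrist");cv2.imwrite("pics/w1.png",cv2.resize(f["img"],None,fx=1.4,fy=1.4,interpolation=cv2.INTER_CUBIC));pickle.dump(f,open("w1.pkl","wb"));print(f["mtx"].tolist(),f["R"].tolist(),f["t"].tolist())
s=manip.state();print(s["tool_pos"],s["tool_rot"],s["time"],s["contact_force"])
E
```

```text
[[315.968837561724, 0.0, 279.5392314849106], [0.0, 315.968837561724, 213.85946123901522], [0.0, 0.0, 1.0]] [[0.9988061987045147, -0.04875068179094951, -0.0030900573389714184], [-0.04595077417458067, -0.9591376013458581, 0.27918378899440605], [-0.016574190242580063, -0.27870850849845596, -0.9602327132046542]] [-0.4706364461627423, 0.01462180452665227, 0.4956747909047969]
[0.47563401 0.05870343 0.34749743] [-7.19693072e-04  7.23722836e-01  6.90090251e-01 -4.28848709e-04] 2.65 [-0.03234682 -0.44893959 -0.49323223]
```

View pics/w1.png

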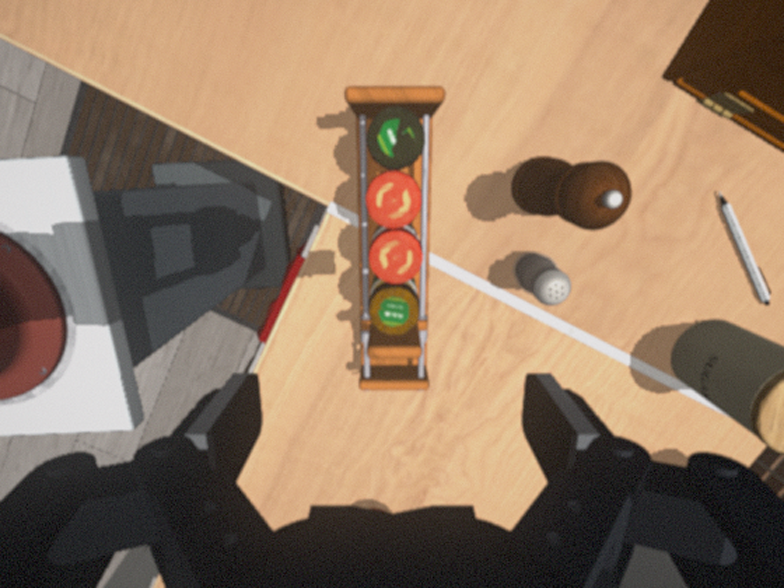

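The wrist view shows the rack with +y up. The end panel top is at (395,96), the caps at (395,138), (394,199), (396,257) and (394,310), the low panel at (394,382), and possibly the bookend top at (395,353).

```bash
python3 - <<'E'
from h import *
W=pickle.load(open("w1.pkl","rb"))
k=lambda u,v:((u+.5)/1.4-.5,(v+.5)/1.4-.5)
jy=[.1053-.0453*i for i in range(4)]
caps=[[0,y,.117] for y in jy]
L=[([0,.140,.122],k(395.5,87)),([0,-.140,.056],k(394.5,388)),([-.037,-.14,.056],k(360,388)),([.037,-.14,.056],k(429,388))]+list(zip(caps,[k(395,138),k(394,199),k(395.5,257),k(394,310)]))
X=[a for a,_ in L];Y=np.array([b for _,b in L])
r=lambda p:(proj(W,rackw(p,X))-Y)
q=least_squares(lambda p:r(p).ravel(),[.475,.047,-.048],loss="soft_l1",f_scale=.5);print(q.x,np.degrees(q.x[2]));print((r(q.x)*1.4).round(1).tolist())
p=q.x
for P in([-.024,-.052,.122],[.024,-.052,.122],[0,-.064,.122],[.024,-.064,.122],[0,-.128,.056],[0,.128,.122],[.0285,-.058,.05],[0,-.128,.012]):print(P,(proj(W,rackw(p,P))*1.4+.2).round(0))
im=cv2.resize(W["img"][215:290,245:320],None,fx=8,fy=8,interpolation=cv2.INTER_CUBIC);cv2.imwrite("pics/w1c.png",im)
E
```

```text
[ 0.4765278   0.04809926 -0.04871857] -2.7913685608763688
[[-0.3, -1.2], [-0.2, 4.6], [-1.3, 4.6], [0.9, 4.7], [0.0, -0.5], [0.9, 0.2], [-0.7, -0.5], [0.7, -0.1]]
[-0.024, -0.052, 0.122] [[366. 336.]]
[0.024, -0.052, 0.122] [[423. 336.]]
[0, -0.064, 0.122] [[395. 349.]]
[0.024, -0.064, 0.122] [[423. 349.]]
[0, -0.128, 0.056] [[394. 382.]]
[0, 0.128, 0.122] [[395. 104.]]
[0.0285, -0.058, 0.05] [[423. 316.]]
[0, -0.128, 0.012] [[394. 364.]]
```

View pics/w1c.png

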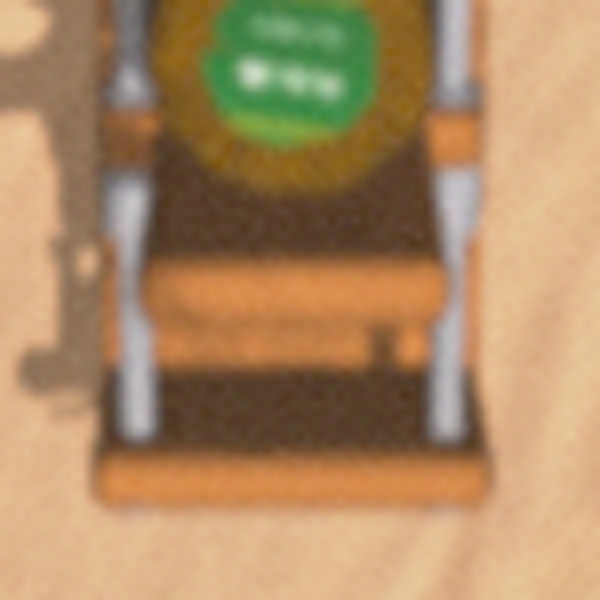

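move_arm([
  [-2.6,0.05,2,0,0,0,1],
  [-2.6,0.05,3,0,0,0,1],
  [-2.55,0.04,3,0,0,0,1],
  [0,0,3.5,0,0,0,1],
  [0,0,3.5,0,0,0,1],
  [0,0,3.5,0,0,0,1],
  [0,0,3,0,0,0,1],
  [0,0,2,0,0,0,1],
  [0,0,1.5,0,0,0,1],
  [0,0,0.2,0,0,0,1],
  [0,0,0,0,0,0,0.4],
  [0,0,0,0,0,0,0],
  [0,0,0,0,0,0,-1],
  [0,0,0,0,0,0,-1],
  [0,0,0,0,0,0,-1],
  [0,0,0,0,0,0,-1],
  [0,0,0,0,0,0,-1],
])

```text
time: 4.07
tool_pos: [0.4741, -0.018, 0.0984]
tool_rot: [0.0, 0.724, 0.69, 0.001]
contact_force: [-5.6, 2.3, 6.8]
gripper_width: 0.553
grasp_force: 62.2
```

move_arm([
  [-0.3,0,0,0,0,0,-1],
  [-0.5,0,0,0,0,0,-1],
  [-0.5,0,0,0,0,0,-1],
  [-0.5,0,0,0,0,0,-1],
  [-0.5,0,0,0,0,0,-1],
  [-0.5,0,0,0,0,0,-1],
  [-0.4,0,0,0,0,0,-1],
  [-0.3,0,0,0,0,0,-1],
  [0,0,0,0,0,0,-1],
])

```text
time: 4.82
tool_pos: [0.4723, -0.0535, 0.0984]
tool_rot: [0.0, 0.724, 0.69, 0.0]
contact_force: [-5.3, 0.3, 6.4]
gripper_width: 0.551
grasp_force: 62.2
```

move_arm([
  [-0.2,0,0,0,0,0,-1],
  [-0.2,0,0,0,0,0,-1],
  [0,0,0,0,0,0,-1],
])

```text
time: 5.07
tool_pos: [0.4721, -0.0572, 0.0984]
tool_rot: [0.0, 0.724, 0.69, 0.001]
contact_force: [-4.2, 2.3, 6.9]
gripper_width: 0.551
grasp_force: 62.3
```

move_arm([
  [-0.1,0,0,0,0,0,-1],
  [-0.1,0,0,0,0,0,-1],
  [0,0,0,0,0,0,-1],
])

```text
time: 5.32
tool_pos: [0.4721, -0.0574, 0.0984]
tool_rot: [-0.001, 0.724, 0.69, 0.002]
contact_force: [-3.8, 10.5, 7.8]
gripper_width: 0.549
grasp_force: 62.4
```

move_arm([
  [-0.1,0,0,0,0,0,-1],
  [0,0,0,0,0,0,-1],
])

```text
time: 5.48
tool_pos: [0.4721, -0.0575, 0.0984]
tool_rot: [-0.002, 0.724, 0.69, 0.003]
contact_force: [-4.3, 14.3, 8.5]
gripper_width: 0.557
grasp_force: 62.5
```

move_arm([
  [0.3,0,0,0,0,0,-1],
  [0,0,0,0,0,0,0.4],
  [0,0,0,0,0,0,1],
  [0,0,0,0,0,0,1],
  [0,0,0,0,0,0,1],
  [0,0,-2,0,0,0,1],
  [0,0,-4,0,0,0,1],
  [0,0,-4,0,0,0,1],
  [2,0,-2,0,0,0,1],
  [2.5,0,0,0,0,0,1],
  [2.5,0,0,0,0,0,1],
  [0,0,0,0,0,0,1],
  [0,0,0,0,0,0,1],
])

```text
time: 6.57
tool_pos: [0.4749, 0.0133, 0.2163]
tool_rot: [0.0, 0.723, 0.691, -0.0]
contact_force: [0.4, 1.3, 0.6]
gripper_width: 0.999
grasp_force: 0.0
```

```bash
cat >> h.py <<'E'
RP=np.array([0.4765278,0.04809926,-0.04871857])
def torack(w):
    c,s=np.cos(RP[2]),np.sin(RP[2]);d=np.asarray(w)[:2]-RP[:2];return np.array([c*d[0]+s*d[1],-s*d[0]+c*d[1]])
E
python3 - <<'E'
from h import *
from plant import manip
f=manip.grab_frame("wrist");pickle.dump(f,open("w2.pkl","wb"));cv2.imwrite("pics/w2.png",cv2.resize(f["img"],None,fx=1.4,fy=1.4,interpolation=cv2.INTER_CUBIC))
s=manip.state();print(s["tool_pos"],torack(s["tool_pos"]),s["contact_force"])
for P in [[0,.1053-.0453*i,.117] for i in range(4)]+[[0,-.102,.122],[0,-.114,.122],[0,.128,.122],[0,-.14,.056]]:print(P,(proj(f,rackw(RP,P))*1.4+.2).round(0))
E
```

```text
[0.47479393 0.01264922 0.21608153] [-5.42157983e-06 -3.54924121e-02] [-0.16519675 -0.13995985  0.06379076]
[0, 0.1053, 0.117] [[395.   9.]]
[0, 0.060000000000000005, 0.117] [[394. 120.]]
[0, 0.014700000000000005, 0.117] [[394. 217.]]
[0, -0.03059999999999999, 0.117] [[394. 305.]]
[0, -0.102, 0.122] [[393. 429.]]
[0, -0.114, 0.122] [[393. 448.]]
[0, 0.128, 0.122] [[395. -58.]]
[0, -0.14, 0.056] [[393. 424.]]
```

View pics/w2.png

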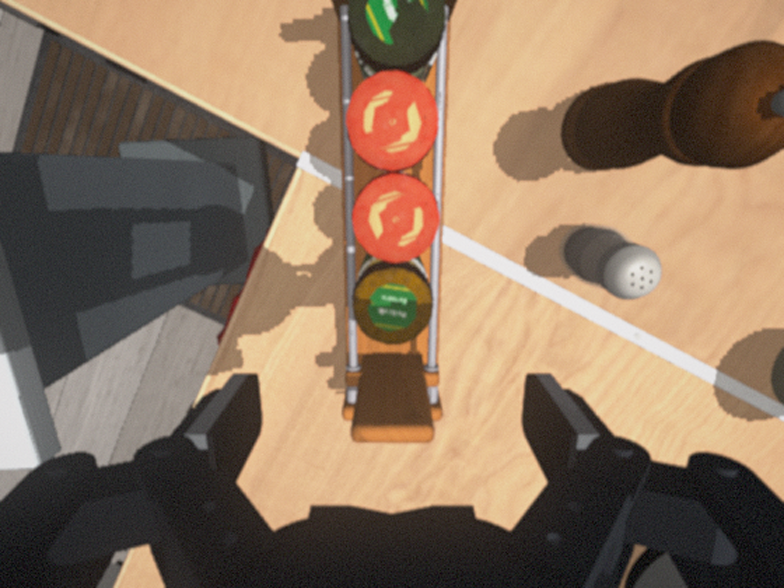

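The view shows the caps at (393,303), (396,218) and (393,120) and the bookend's inner top edge at row 427. All are within about 1 mm of my model. Next I grip jar 4.

move_arm([
  [0.55,0,1.5,0,0,0,1],
  [0,0,3,0,0,0,1],
  [0,0,3,0,0,0,1],
  [0,0,2.5,0,0,0,1],
  [0,0,2,0,0,0,1],
  [0,0,0.9,0,0,0,1],
  [0,0,0.1,0,0,0,1],
  [0,0,0,0,0,0,0.5],
  [0,0,0,0,0,0,0.3],
  [0,0,0,0,0,0,0],
  [0,0,0,0,0,0,-1],
  [0,0,0,0,0,0,-1],
  [0,0,0,0,0,0,-1],
  [0,0,0,0,0,0,-1],
])

```text
time: 7.78
tool_pos: [0.4763, 0.018, 0.0883]
tool_rot: [0.001, 0.724, 0.69, 0.001]
contact_force: [-2.0, -0.8, 5.8]
gripper_width: 0.497
grasp_force: 60.2
```

move_arm([
  [0,0,-0.2,0,0,0,-1],
  [0,0,-0.1,0,0,0,-1],
  [-0.4,0,0,0,0,0,-1],
  [-0.8,0,0,0,0,0,-1],
  [-0.8,0,0,0,0,0,-1],
  [-0.8,0,0,0,0,0,-1],
  [-0.8,0,0,0,0,0,-1],
  [-0.6,0,0,0,0,0,-1],
  [-0.3,0,0,0,0,0,-1],
  [-0.2,0,0,0,0,0,-1],
  [0,0,0,0,0,0,-1],
])

```text
time: 8.7
tool_pos: [0.4729, -0.029, 0.0893]
tool_rot: [-0.0, 0.724, 0.69, 0.0]
contact_force: [-0.1, 0.1, -1.0]
gripper_width: 0.497
grasp_force: 60.7
```

move_arm([
  [-0.05,0,0.1,0,0,0,-1],
  [0,0,0.1,0,0,0,-1],
  [0,0,0,0,0,0,-1],
])

```text
time: 8.95
tool_pos: [0.4732, -0.0292, 0.0883]
tool_rot: [0.0, 0.724, 0.69, -0.0]
contact_force: [-2.7, -0.3, 5.3]
gripper_width: 0.499
grasp_force: 61.2
```

move_arm([
  [0,0,0,0,0,0,0.2],
  [0,0,0,0,0,0,0.5],
  [0,0,0,0,0,0,1],
  [0,0,0,0,0,0,1],
  [0,0,0,0,0,0,1],
  [0,0,-2,0,0,0,1],
  [0,0,-4,0,0,0,1],
  [2,0,-4,0,0,0,1],
  [3.5,0,0,0,0,0,1],
  [3.7,0,0,0,0,0,1],
  [0,0,0,0,0,0,1],
  [0,0,0,0,0,0,1],
])

```text
time: 9.95
tool_pos: [0.4771, 0.0626, 0.1847]
tool_rot: [0.0, 0.723, 0.691, -0.0]
contact_force: [-0.4, -0.8, 0.0]
gripper_width: 1.005
grasp_force: 0.0
```

```bash
python3 - <<'E'
from h import *
from plant import manip
f=manip.grab_frame("wrist");pickle.dump(f,open("w3.pkl","wb"));cv2.imwrite("pics/w3.png",cv2.resize(f["img"],None,fx=1.4,fy=1.4,interpolation=cv2.INTER_CUBIC))
s=manip.state();print(s["tool_pos"],torack(s["tool_pos"]),s["contact_force"])
for P in [[0,.1053-.0453*i,.117] for i in range(3)]+[[0,-.0775,.117],[0,-.101,.122]]:print(P,(proj(f,rackw(RP,P))*1.4+.2).round(0))
h=cv2.cvtColor(f["img"],cv2.COLOR_BGR2HSV);m=((h[...,0]<9)|(h[...,0]>172))&(h[...,1]>150)&(h[...,2]>110)
n,l,st,c=cv2.connectedComponentsWithStats(m.astype(np.uint8))
for i in range(1,n):
    if st[i,4]>300:print(st[i],c[i]*1.4)
E
```

```text
[0.47698171 0.0616443  0.18431622] [-0.00020626  0.01355107] [-0.02655041 -1.35709887 -0.65258897]
[0, 0.1053, 0.117] [[396. 122.]]
[0, 0.060000000000000005, 0.117] [[395. 235.]]
[0, 0.014700000000000005, 0.117] [[394. 333.]]
[0, -0.0775, 0.117] [[393. 501.]]
[0, -0.101, 0.122] [[393. 545.]]
[ 245  130   71  141 6199] [393.78483626 277.0319729 ]
[156 207  35  70 372] [242.28655914 337.33602151]
```

move_arm([
  [0.1,0,2,0,0,0,1],
  [0,0,3,0,0,0,1],
  [0,0,2.5,0,0,0,1],
  [0,0,1.5,0,0,0,1],
  [0,0,0.6,0,0,0,1],
  [0,0,0,0,0,0,1],
  [0,0,0,0,0,0,0.5],
  [0,0,0,0,0,0,0.3],
  [0,0,0,0,0,0,0],
  [0,0,0,0,0,0,-1],
  [0,0,0,0,0,0,-1],
  [0,0,0,0,0,0,-1],
  [0,0,0,0,0,0,-1],
])

```text
time: 11.08
tool_pos: [0.4786, 0.0622, 0.0904]
tool_rot: [0.001, 0.724, 0.69, 0.001]
contact_force: [0.4, -0.6, 5.2]
gripper_width: 0.504
grasp_force: 60.7
```

move_arm([
  [0,0,-0.2,0,0,0,-1],
  [0,0,-0.1,0,0,0,-1],
  [-0.4,0,0,0,0,0,-1],
  [-0.8,0,0,0,0,0,-1],
  [-0.8,0,0,0,0,0,-1],
  [-0.8,0,0,0,0,0,-1],
  [-0.8,0,0,0,0,0,-1],
  [-0.6,0,0,0,0,0,-1],
  [-0.2,0,0,0,0,0,-1],
  [-0.1,0,0,0,0,0,-1],
  [0,0,0,0,0,0,-1],
])

```text
time: 12.0
tool_pos: [0.4751, 0.0171, 0.0916]
tool_rot: [-0.0, 0.724, 0.69, 0.0]
contact_force: [-0.6, 0.8, -1.4]
gripper_width: 0.505
grasp_force: 60.8
```

move_arm([
  [-0.1,0,0,0,0,0,-1],
  [0,0,0,0,0,0,-1],
])

```text
time: 12.17
tool_pos: [0.4751, 0.0165, 0.0916]
tool_rot: [-0.0, 0.724, 0.69, -0.0]
contact_force: [-0.8, 0.1, -1.6]
gripper_width: 0.503
grasp_force: 60.8
```

move_arm([
  [-0.05,0,0,0,0,0,-1],
  [0,0,0,0,0,0,-1],
])

```text
time: 12.33
tool_pos: [0.475, 0.016, 0.0916]
tool_rot: [-0.0, 0.724, 0.69, -0.0]
contact_force: [-0.3, -0.2, -0.9]
gripper_width: 0.504
grasp_force: 60.8
```

move_arm([
  [0,0,0.1,0,0,0,-1],
  [0,0,0.1,0,0,0,-1],
  [0,0,0,0,0,0,0.2],
  [0,0,0,0,0,0,0.5],
  [0,0,0,0,0,0,1],
  [0,0,0,0,0,0,1],
  [0,0,0,0,0,0,1],
  [0,0,-2,0,0,0,1],
  [0,0,-4,0,0,0,1],
  [0,0,-4,0,0,0,1],
  [0,0,-4,0,0,0,1],
  [0,0,-3,0,0,0,1],
  [2,0,0,0,0,0,1],
  [3,0,0,0,0,0,1],
  [0,0,0,0,0,0,1],
  [0,0,0,0,0,0,1],
])

```text
time: 13.67
tool_pos: [0.4773, 0.0665, 0.2595]
tool_rot: [0.0, 0.723, 0.691, -0.0]
contact_force: [-0.3, 0.3, 0.2]
gripper_width: 1.0
grasp_force: 0.0
```

```bash
python3 - <<'E'
from h import *
from plant import manip
f=manip.grab_frame("wrist");pickle.dump(f,open("w4.pkl","wb"));cv2.imwrite("pics/w4.png",cv2.resize(f["img"],None,fx=1.4,fy=1.4,interpolation=cv2.INTER_CUBIC))
s=manip.state();print(s["tool_pos"],torack(s["tool_pos"]),s["contact_force"])
for P in [[0,y,.117] for y in(.1053,.06,.0145,-.0325,-.0785)]+[[0,-.101,.122],[0,.129,.122]]:print(P,(proj(f,rackw(RP,P))*1.4+.2).round(0))
E
```

```text
[0.47719672 0.06585953 0.25919896] [-0.00019679  0.01777177] [0.96841226 0.16262264 0.2627694 ]
[0, 0.1053, 0.117] [[394. 143.]]
[0, 0.06, 0.117] [[394. 224.]]
[0, 0.0145, 0.117] [[394. 297.]]
[0, -0.0325, 0.117] [[393. 366.]]
[0, -0.0785, 0.117] [[393. 428.]]
[0, -0.101, 0.122] [[393. 461.]]
[0, 0.129, 0.122] [[395.  96.]]
```

View pics/w4.png

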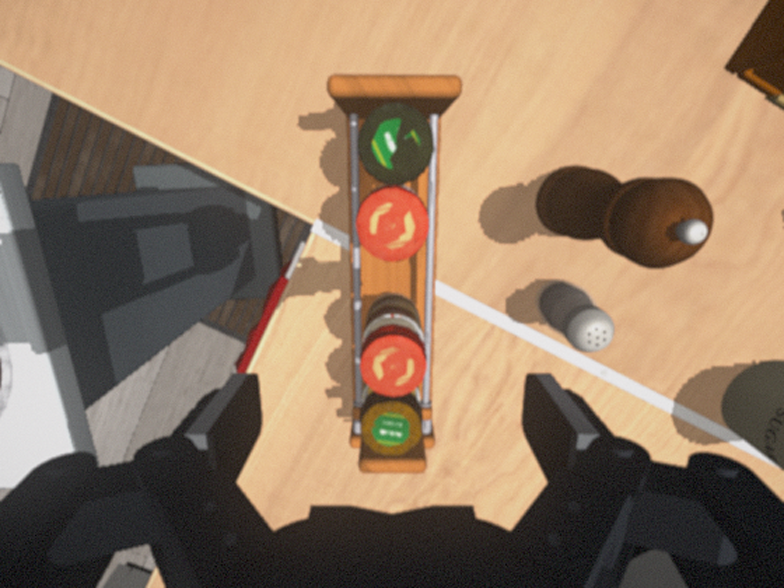

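The view shows caps at (396,144), (393,224), (393,364) and (392,428). The gap runs from row 261 to row 333, about 46.5 mm, and roughly 2.5–3 mm remain between jars 3 and 4. I'll move jar 3 back 2 mm more.

move_arm([
  [-2.4,0,2,0,0,0,1],
  [-2.5,0,2,0,0,0,1],
  [0,0,3,0,0,0,1],
  [0,0,3,0,0,0,1],
  [0,0,3,0,0,0,1],
  [0,0,2.5,0,0,0,1],
  [0,0,1.3,0,0,0,1],
  [0,0,0.1,0,0,0,1],
  [0,0,0,0,0,0,0.5],
  [0,0,0,0,0,0,0.3],
  [0,0,0,0,0,0,0],
  [0,0,0,0,0,0,-1],
  [0,0,0,0,0,0,-1],
  [0,0,0,0,0,0,-1],
  [0,0,0,0,0,0,-1],
  [0,0,-0.2,0,0,0,-1],
  [0,0,-0.1,0,0,0,-1],
  [-0.1,0,0,0,0,0,-1],
  [0,0,0,0,0,0,-1],
])

```text
time: 15.3
tool_pos: [0.4747, 0.0158, 0.0933]
tool_rot: [-0.0, 0.724, 0.69, -0.0]
contact_force: [0.7, -0.4, -1.0]
gripper_width: 0.508
grasp_force: 60.8
```

move_arm([
  [-0.1,0,0,0,0,0,-1],
  [0,0,0,0,0,0,-1],
])

```text
time: 15.47
tool_pos: [0.4747, 0.0148, 0.0932]
tool_rot: [-0.0, 0.724, 0.69, -0.0]
contact_force: [-0.7, -0.3, -0.3]
gripper_width: 0.507
grasp_force: 60.8
```

move_arm([
  [-0.05,0,0,0,0,0,-1],
  [0,0,0,0,0,0,-1],
])

```text
time: 15.63
tool_pos: [0.4749, 0.0143, 0.0934]
tool_rot: [-0.0, 0.724, 0.69, -0.0]
contact_force: [-0.6, -0.6, -1.2]
gripper_width: 0.509
grasp_force: 60.9
```

move_arm([
  [0,0,0.1,0,0,0,-1],
  [0,0,0.15,0,0,0,-1],
  [0,0,0,0,0,0,0.2],
  [0,0,0,0,0,0,0.5],
  [0,0,0,0,0,0,1],
  [0,0,0,0,0,0,1],
  [0,0,0,0,0,0,1],
  [0,0,-2,0,0,0,1],
  [0,0,-4,0,0,0,1],
  [0,0,-4,0,0,0,1],
  [0,0,-4,0,0,0,1],
  [1,0,-3,0,0,0,1],
  [3.5,-0.7,0,0,0,0,1],
  [3.8,-0.8,0,0,0,0,1],
  [3.8,-0.8,0,0,0,0,1],
  [3.8,-0.8,0,0,0,0,1],
  [3.8,-0.8,0,0,0,0,1],
  [3.8,-0.7,0,0,0,0,1],
  [3.8,-0.7,0,0,0,0,1],
  [2.7,-0.6,0,0,0,0,1],
])

```text
time: 17.3
tool_pos: [0.4294, 0.3196, 0.2609]
tool_rot: [-0.0, 0.723, 0.691, 0.0]
contact_force: [0.4, -0.3, 0.7]
gripper_width: 0.997
grasp_force: 0.0
```

move_arm([
  [0,0,0,0,0,0,1],
  [0,0,0,0,0,0,1],
])

```text
time: 17.47
tool_pos: [0.4298, 0.3179, 0.2606]
tool_rot: [0.0, 0.723, 0.691, -0.0]
contact_force: [-0.8, -0.8, 0.7]
gripper_width: 0.999
grasp_force: 0.0
```

```bash
python3 - <<'E'
from h import *
from plant import manip
f=manip.grab_frame("wrist");pickle.dump(f,open("w5.pkl","wb"))
s=manip.state();print(s["tool_pos"],torack(s["tool_pos"]),s["contact_force"])
p=proj(f,[.433,.361,.105])[0];print(p,p*1.4)
x,y=p.astype(int)
im=cv2.resize(f["img"],None,fx=1.4,fy=1.4,interpolation=cv2.INTER_CUBIC);cv2.imwrite("pics/w5.png",im)
g=cv2.medianBlur(cv2.cvtColor(im,cv2.COLOR_BGR2GRAY),5)
c=cv2.HoughCircles(g,cv2.HOUGH_GRADIENT,1,20,param1=80,param2=20,minRadius=25,maxRadius=45);print(c[0][:6] if c is not None else None)
E
```

```text
[0.43014436 0.31693596 0.26069182] [-0.05942056  0.26625888] [-0.03629373 -0.24362736  0.27379721]
[282.46011434 155.90146205] [395.44416008 218.26204688]
[[397.5 212.5  35.5]
 [296.5  72.5  43.3]
 [280.5  52.5  42.2]]
```

View pics/w5.png

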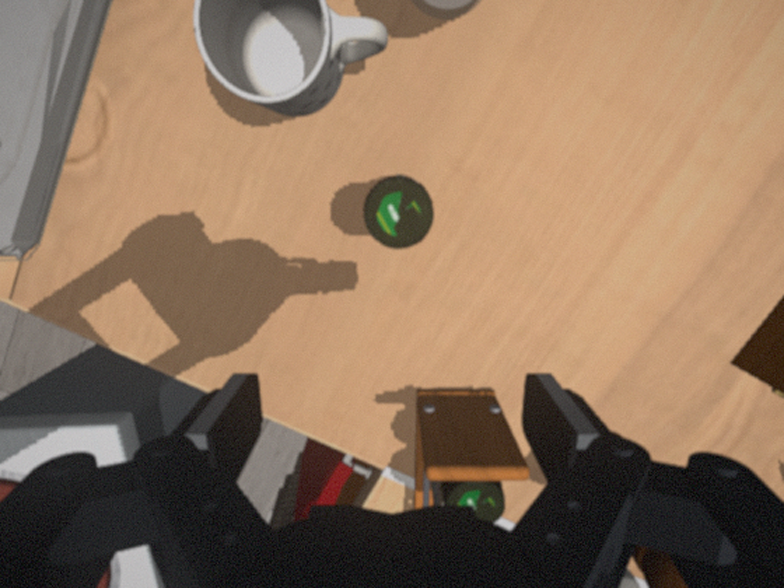

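Stray cap centre at (398,211.5) puts the jar at about (0.4346, 0.365). The mug (handle at (360,40)) is well clear.

move_arm([
  [2.4,0.15,0,0,0,0,1],
  [2.4,0.1,1,0,0,0,1],
  [0,0,3.5,0,0,0,1],
  [0,0,3.5,0,0,0,1],
  [0,0,3.5,0,0,0,1],
  [0,0,3,0,0,0,1],
  [0,0,2.5,0,0,0,1],
  [0,0,1.4,0,0,0,1],
  [0,0,0,0,0,0,1],
  [0,0,0,0,0,0,0.5],
  [0,0,0,0,0,0,0.3],
  [0,0,0,0,0,0,0],
  [0,0,0,0,0,0,-1],
  [0,0,0,0,0,0,-1],
  [0,0,0,0,0,0,-1],
  [0,0,0,0,0,0,-1],
])

```text
time: 18.85
tool_pos: [0.4365, 0.3654, 0.0795]
tool_rot: [0.001, 0.724, 0.69, 0.002]
contact_force: [-1.5, -1.2, 6.2]
gripper_width: 0.51
grasp_force: 61.1
```

move_arm([
  [0,0,-1,0,0,0,-1],
  [0,0,-3,0,0,0,-1],
  [0,0,-3.5,0,0,0,-1],
  [0,0,-3.5,0,0,0,-1],
  [0,0,-3.5,0,0,0,-1],
  [-1,0.1,-2,0,0,0,-1],
  [-3.3,0.6,0,0,0,0,-1],
  [-3.3,0.6,0,0,0,0,-1],
  [-3.3,0.6,0,0,0,0,-1],
  [-3.3,0.6,0,0,0,0,-1],
  [-3.3,0.6,0,0,0,0,-1],
  [-3.3,0.7,0,0,0,0,-1],
  [-3.3,0.7,0,0,0,0,-1],
  [-3.1,0.7,0,0,0,0,-1],
  [-2,0.35,0,0,0,0,-1],
  [-1,0,0,0,0,0,-1],
  [0,0,0,0,0,0,-1],
  [0,0,0,0,0,0,-1],
])

```text
time: 20.35
tool_pos: [0.476, 0.0607, 0.2422]
tool_rot: [-0.0, 0.724, 0.69, 0.0]
contact_force: [-0.4, 0.2, -1.6]
gripper_width: 0.512
grasp_force: 61.2
```

```bash
python3 - <<'E'
from h import *
from plant import manip
f=manip.grab_frame("wrist");pickle.dump(f,open("w6.pkl","wb"))
s=manip.state();print(s["tool_pos"],torack(s["tool_pos"]),s["contact_force"])
cv2.imwrite("pics/w6.png",cv2.resize(f["img"],None,fx=1.4,fy=1.4,interpolation=cv2.INTER_CUBIC))
for P in [[0,y,.117] for y in(.1053,.06,.0134,-.0333,-.0785)]+[[0,-.101,.122]]:print(P,(proj(f,rackw(RP,P))*1.4+.2).round(0))
tp=s["tool_pos"];print("jar cap here",proj(f,[tp[0],tp[1],tp[2]+.0255])*1.4)
E
```

```text
[0.47594098 0.06120021 0.24215819] [-0.00122413  0.01305683] [ 0.59027101 -0.22310598 -1.01314882]
[0, 0.1053, 0.117] [[396. 130.]]
[0, 0.06, 0.117] [[396. 217.]]
[0, 0.0134, 0.117] [[396. 298.]]
[0, -0.0333, 0.117] [[395. 371.]]
[0, -0.0785, 0.117] [[395. 435.]]
[0, -0.101, 0.122] [[395. 470.]]
jar cap here [[394.96504524 459.59163079]]
```

```bash
python3 - <<'E'
from h import *
for n in("w4","w6"):
    f=pickle.load(open(n+".pkl","rb"))
    h=cv2.cvtColor(f["img"],cv2.COLOR_BGR2HSV);m=((h[...,0]<9)|(h[...,0]>172))&(h[...,1]>150)&(h[...,2]>150)
    k,l,st,c=cv2.connectedComponentsWithStats(m.astype(np.uint8))
    for i in range(1,k):
        x,y,w,hh,a=st[i]
        if a>300 and 250<c[i][0]<310:
            print(n,"rows",y*1.4,(y+hh)*1.4,"cols",x*1.4,(x+w)*1.4)
            # back out rack y by matching cap edges at z=.117 (top) 
            for r in(y,y+hh-1,y+hh/2-.5):
                o=least_squares(lambda q:proj(f,rackw(RP,[q[0],q[1],.117]))[0]-[x+w/2-.5,r],[0,0]).x;print(o.round(4))
E
```

```text
w4 rows 187.6 261.8 cols 357.0 428.4
[-0.0012  0.0807]
[-0.001   0.0377]
[-0.0011  0.0597]
w4 rows 334.59999999999997 396.2 cols 361.2 425.59999999999997
[-0.0004 -0.0105]
[-0.0002 -0.0534]
[-0.0003 -0.0315]
w6 rows 176.39999999999998 257.59999999999997 cols 355.59999999999997 431.2
[-0.0017  0.0815]
[-0.0016  0.0378]
[-0.0016  0.0602]
```

move_arm([
  [-0.05,0,1.5,0,0,0,-1],
  [0,0,1.5,0,0,0,-1],
  [0,0,0.7,0,0,0,-1],
  [0,0,0.5,0,0,0,-1],
  [0,0,0.5,0,0,0,-1],
  [0,0,0.5,0,0,0,-1],
  [0,0,0.5,0,0,0,-1],
  [0,0,0,0,0,0,-1],
])

```text
time: 21.07
tool_pos: [0.4757, 0.06, 0.1842]
tool_rot: [-0.0, 0.724, 0.69, -0.0]
contact_force: [-0.4, -0.2, -1.2]
gripper_width: 0.509
grasp_force: 61.2
```

move_arm([
  [0,0,0.8,0,0,0,-1],
  [0,0,1,0,0,0,-1],
  [0,0,1,0,0,0,-1],
  [0,0,1,0,0,0,-1],
  [0,0,1,0,0,0,-1],
  [0,0,1,0,0,0,-1],
  [0,0,1,0,0,0,-1],
  [0,0,1,0,0,0,-1],
  [0,0,0.8,0,0,0,-1],
  [0,0,0.3,0,0,0,-1],
  [0,0,0,0,0,0,-1],
])

```text
time: 21.98
tool_pos: [0.4755, 0.0598, 0.0949]
tool_rot: [-0.001, 0.724, 0.69, -0.001]
contact_force: [-0.2, -0.4, -1.3]
gripper_width: 0.511
grasp_force: 61.2
```

move_arm([
  [0,0,0.15,0,0,0,-1],
  [0,0,0,0,0,0,-1],
])

```text
time: 22.15
tool_pos: [0.4765, 0.0598, 0.095]
tool_rot: [0.0, 0.724, 0.69, 0.0]
contact_force: [-0.6, 0.6, -1.3]
gripper_width: 0.508
grasp_force: 61.2
```

move_arm([
  [0,0,0.1,0,0,0,-1],
  [0,0,0,0,0,0,-1],
])

```text
time: 22.32
tool_pos: [0.4765, 0.0598, 0.094]
tool_rot: [0.0, 0.724, 0.69, 0.0]
contact_force: [-0.2, -0.3, -0.9]
gripper_width: 0.511
grasp_force: 61.2
```

move_arm([
  [0,0,0.1,0,0,0,-1],
  [0,0,0,0,0,0,-1],
])

```text
time: 22.48
tool_pos: [0.4762, 0.0599, 0.0927]
tool_rot: [0.0, 0.724, 0.69, 0.0]
contact_force: [-0.6, -0.2, -0.9]
gripper_width: 0.508
grasp_force: 61.2
```

move_arm([
  [0,0,0.1,0,0,0,-1],
  [0,0,0,0,0,0,-1],
])

```text
time: 22.65
tool_pos: [0.4762, 0.0598, 0.0916]
tool_rot: [0.0, 0.724, 0.69, 0.0]
contact_force: [0.9, -0.8, -0.5]
gripper_width: 0.508
grasp_force: 61.3
```

move_arm([
  [0,0,0.08,0,0,0,-1],
  [0,0,0,0,0,0,-1],
])

```text
time: 22.82
tool_pos: [0.4763, 0.0598, 0.0915]
tool_rot: [-0.0, 0.724, 0.69, -0.0]
contact_force: [-2.3, -0.3, 4.0]
gripper_width: 0.51
grasp_force: 61.8
```

move_arm([
  [0,0,0,0,0,0,0.2],
  [0,0,0,0,0,0,0.5],
  [0,0,0,0,0,0,1],
  [0,0,0,0,0,0,1],
  [0,0,0,0,0,0,1],
  [0,0,-2,0,0,0,1],
  [0,0,-4,0,0,0,1],
  [0,0,-4,0,0,0,1],
  [0,0,-4,0,0,0,1],
  [-2,0,-1.5,0,0,0,1],
  [-3.6,0,0,0,0,0,0],
  [-3.6,0,0,0,0,0,-1],
  [-3.6,0,0,0,0,0,-1],
  [-3.5,0,0,0,0,0,-1],
  [0,0,0,0,0,0,-1],
  [0,0,0,0,0,0,-1],
  [0,0,0,0,0,0,-1],
])

```text
time: 24.23
tool_pos: [0.4683, -0.1027, 0.2456]
tool_rot: [-0.0, 0.724, 0.69, 0.0]
contact_force: [0.5, -0.3, -0.3]
gripper_width: 0.005
grasp_force: 0.0
```

```bash
python3 - <<'E'
from h import *
from plant import manip
f=manip.grab_frame("wrist");pickle.dump(f,open("w7.pkl","wb"))
s=manip.state();print(s["time"],s["tool_pos"],torack(s["tool_pos"]),s["contact_force"],s["gripper_width"])
cv2.imwrite("pics/w7.png",cv2.resize(f["img"],None,fx=1.4,fy=1.4,interpolation=cv2.INTER_CUBIC))
for P in [[0,y,.117] for y in(.1053,.06,.0130,-.0333,-.0785)]+[[0,-.101,.122]]:print(P,(proj(f,rackw(RP,P))*1.4+.2).round(0))
E
```

```text
24.2833 [ 0.4683458  -0.10216612  0.24558285] [-0.00085447 -0.15048554] [-0.77226696  0.75074121 -0.07503692] 0.006812185570920524
[0, 0.1053, 0.117] [[ 397. -276.]]
[0, 0.06, 0.117] [[ 397. -145.]]
[0, 0.013, 0.117] [[396. -26.]]
[0, -0.0333, 0.117] [[396.  79.]]
[0, -0.0785, 0.117] [[396. 170.]]
[0, -0.101, 0.122] [[395. 212.]]
```

View pics/w7.png

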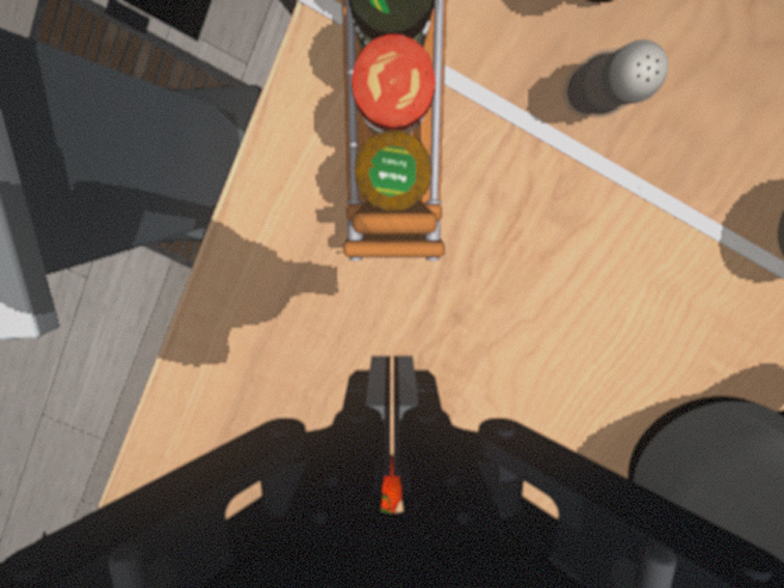

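All the jars stand upright with the stray in the row: red cap at (394,82), gold cap at (394,170), bookend top at row 220. Lowering the closed fingers behind the bookend.

move_arm([
  [0,0,3,0,0,0,-1],
  [0,0,3.5,0,0,0,-1],
  [0,0,3.5,0,0,0,-1],
  [0,0,3,0,0,0,-1],
  [0,0,2,0,0,0,-1],
  [0,0,1,0,0,0,-1],
  [0.5,0,0,0,0,0,-1],
  [0.5,0,0,0,0,0,-1],
  [0.3,0,0,0,0,0,-1],
  [0.3,0,0,0,0,0,-1],
  [0,0,0,0,0,0,-1],
  [0,0,0,0,0,0,-1],
])

```text
time: 25.28
tool_pos: [0.4699, -0.087, 0.0871]
tool_rot: [0.001, 0.724, 0.69, 0.0]
contact_force: [0.4, 0.8, -0.7]
gripper_width: -0.002
grasp_force: 0.0
```

move_arm([
  [0.3,0,0,0,0,0,-1],
  [0.3,0,0,0,0,0,-1],
  [0.2,0,0,0,0,0,-1],
  [0,0,0,0,0,0,-1],
])

```text
time: 25.62
tool_pos: [0.4696, -0.0789, 0.0859]
tool_rot: [0.0, 0.724, 0.69, -0.0]
contact_force: [0.4, -0.5, -0.6]
gripper_width: -0.001
grasp_force: 0.0
```

move_arm([
  [0.1,0,0,0,0,0,-1],
  [0.1,0,0,0,0,0,-1],
  [0.1,0,0,0,0,0,-1],
  [0,0,0,0,0,0,-1],
])

```text
time: 25.95
tool_pos: [0.4697, -0.0766, 0.0859]
tool_rot: [0.0, 0.724, 0.69, -0.0]
contact_force: [-0.2, -4.1, 0.5]
gripper_width: -0.003
grasp_force: 0.0
```

move_arm([
  [0.1,0,0,0,0,0,-1],
  [0.1,0,0,0,0,0,-1],
  [0,0,0,0,0,0,-1],
])

```text
time: 26.2
tool_pos: [0.4698, -0.0745, 0.0859]
tool_rot: [0.0, 0.724, 0.69, -0.0]
contact_force: [-1.1, -4.8, 0.9]
gripper_width: 0.003
grasp_force: 0.0
```

move_arm([
  [0.1,0,0,0,0,0,-1],
  [0.1,0,0,0,0,0,-1],
  [0,0,0,0,0,0,-1],
])

```text
time: 26.45
tool_pos: [0.4699, -0.0727, 0.0859]
tool_rot: [0.001, 0.724, 0.69, -0.0]
contact_force: [-0.8, -5.0, -0.1]
gripper_width: -0.006
grasp_force: 0.0
```

move_arm([
  [0.1,0,0,0,0,0,-1],
  [0.05,0,0,0,0,0,-1],
  [0,0,0,0,0,0,-1],
])

```text
time: 26.7
tool_pos: [0.4699, -0.0717, 0.0859]
tool_rot: [0.001, 0.724, 0.69, -0.001]
contact_force: [-0.7, -6.8, 0.2]
gripper_width: -0.001
grasp_force: 0.0
```

move_arm([
  [0.05,0,0,0,0,0,-1],
  [0.05,0,0,0,0,0,-1],
  [0,0,0,0,0,0,-1],
])

```text
time: 26.95
tool_pos: [0.4699, -0.0715, 0.0859]
tool_rot: [0.002, 0.724, 0.69, -0.002]
contact_force: [-1.8, -11.1, -0.0]
gripper_width: -0.001
grasp_force: 0.0
```

move_arm([
  [0.05,0,0,0,0,0,-1],
  [0.0,0,0,0,0,0,-1],
])

```text
time: 27.12
tool_pos: [0.4699, -0.0714, 0.086]
tool_rot: [0.002, 0.724, 0.69, -0.002]
contact_force: [-1.8, -13.2, -0.5]
gripper_width: -0.0
grasp_force: 0.0
```

move_arm([
  [-0.3,0,0,0,0,0,-1],
  [-0.5,0,0,0,0,0,-1],
  [-1,0,0,0,0,0,-1],
  [-1,0,0,0,0,0,-1],
  [0,0,-2,0,0,0,-1],
  [0,0,-4,0,0,0,-1],
  [0,0,-4,0,0,0,-1],
  [0,0,-4,0,0,0,-1],
  [0,0,-2,0,0,0,-1],
  [3,0,0,0,0,0,-1],
  [3,0,0,0,0,0,-1],
  [3,0,0,0,0,0,-1],
  [3,0,0,0,0,0,-1],
  [0,0,0,0,0,0,-1],
  [0,0,0,0,0,0,-1],
])

```text
time: 28.37
tool_pos: [0.4744, 0.0234, 0.2457]
tool_rot: [-0.0, 0.723, 0.691, -0.0]
contact_force: [-0.6, -0.3, 0.6]
gripper_width: 0.001
grasp_force: 0.0
```

```bash
python3 - <<'E'
from h import *
from plant import manip
f=manip.grab_frame("wrist");pickle.dump(f,open("w8.pkl","wb"))
s=manip.state();print(s["time"],s["tool_pos"],torack(s["tool_pos"]),s["contact_force"])
# warp both frames to a metric rack plane (rack x,y grid 0.25mm) at cap height, print bookend/cap edges along centre line
def warp(f,z,y0,y1):
    ys=np.arange(y1,y0,-.00025);xs=np.arange(-.02,.02,.00025)
    g=np.array([[x,y,z] for y in ys for x in xs]);p=proj(f,rackw(RP,g)).astype(np.float32).reshape(len(ys),len(xs),2)
    return ys,cv2.remap(f["img"],p[...,0],p[...,1],cv2.INTER_CUBIC)
for n in("w7","w4","w8"):
    f=pickle.load(open(n+".pkl","rb"))
    ys,w=warp(f,.122,-.135,-.075)
    v=w[:,20:140].astype(float).mean(1)  # bgr profile
    r=v[:,2];d=np.gradient(cv2.GaussianBlur(r.reshape(-1,1),(1,9),0).ravel())
    i=np.argsort(-abs(d)); 
    pk=[j for j in range(2,len(d)-2) if abs(d[j])==abs(d[max(0,j-6):j+7]).max() and abs(d[j])>1.5]
    print(n,[(round(ys[j]*1000,1),round(d[j],1)) for j in pk])
f=pickle.load(open("w8.pkl","rb"))
h=cv2.cvtColor(f["img"],cv2.COLOR_BGR2HSV);m=((h[...,0]<9)|(h[...,0]>172))&(h[...,1]>150)&(h[...,2]>150)
k,l,st,c=cv2.connectedComponentsWithStats(m.astype(np.uint8))
for i in range(1,k):
    x,y,w,hh,a=st[i]
    if a>300:
        print(st[i],[least_squares(lambda q:proj(f,rackw(RP,[q[0],q[1],.117]))[0]-[x+w/2-.5,r],[0,0]).x.round(4).tolist() for r in(y-.5,y+hh-.5)])
cv2.imwrite("pics/w8.png",f["img"])
E
```

```text
28.4167 [0.47437282 0.02259508 0.24566561] [-0.00091039 -0.02557886] [ 0.17555612  0.32801813 -0.30133917]
w7 [(np.float64(-76.0), np.float64(-3.2)), (np.float64(-80.0), np.float64(5.9)), (np.float64(-83.2), np.float64(-5.5)), (np.float64(-88.3), np.float64(5.9)), (np.float64(-98.5), np.float64(-2.8)), (np.float64(-101.5), np.float64(10.8)), (np.float64(-112.0), np.float64(-9.4)), (np.float64(-117.0), np.float64(10.2)), (np.float64(-124.0), np.float64(-5.3)), (np.float64(-126.3), np.float64(7.9))]
w4 [(np.float64(-77.0), np.float64(4.4)), (np.float64(-80.5), np.float64(-3.9)), (np.float64(-84.8), np.float64(4.1)), (np.float64(-95.3), np.float64(-2.5)), (np.float64(-99.8), np.float64(7.1)), (np.float64(-108.3), np.float64(-1.8)), (np.float64(-110.8), np.float64(3.0))]
w8 [(np.float64(-93.5), np.float64(2.6)), (np.float64(-96.3), np.float64(-2.0))]
[ 253   70   56   62 2265] [[-0.0019, 0.0839], [-0.0017, 0.0399]]
[ 256  189   50   52 1612] [[-0.0014, -0.0048], [-0.0012, -0.0498]]
```

```bash
python3 -c "
from plant import manip
print(manip.job_done())"
```

```text
the job is handed in; nothing more can be done
None
```

I handed the job in at about 28 s. The fifth jar stands mid-row with two jars on either side, and my measurements put the bookend snug against the five jars at about 0.043; the judge returned no verdict.

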